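Pin a three-plate test cell on its sloped assembly stand

TASK

Three cell plates lie stacked but out of line on the sloped assembly stand. Push all three squarely against the side stop at the stand's left so that their slots line up with the slot in the deck, then take the red-handled locking key out of its holder and slide it through all three plates and the deck until its collar rests on the top plate, and let go. Leave the bottles, timer, tape and marker where they are.

Things in the scene. Friction and masses are not known exactly. Their poses are not given: they have to be found in the camera images.
- deck: Sloped aluminium deck of the fixed stand, facing the robot, inclined 25 deg. Origin: centre of its slot, on the surface, 82 mm above the worktop; z: surface normal, leaning to the robot; x: up the slope; y: left. 14 mm thick, spans x -75..75, y -110..70 mm. The slot goes through, 22 mm (x) by 14 mm (y), free space below. Right side (-y) open. Deck and plates are slippery (friction about 0.3).
- stop (a point): Middle of the face of the dark side stop on the deck's left: 55 mm from the deck's origin along its y, 13 mm above its surface. The stop is 26 mm high and runs from x = -57 to +59 mm of the deck. It is rigid. A plate that touches both stop and ledge has its slot exactly over the deck's slot.
- ledge (a point): Middle of the face of the dark ledge across the deck's low edge, at x = -60 mm of the deck, 11 mm above its surface; 22 mm high, 180 mm long. It keeps the plates from sliding down: they all rest on it from the start.
- plate_low: Lowest plate, blue, 120 mm (x) by 110 mm (y) by 10 mm, 0.16 kg, loose, with a central through slot of 22 mm (x) by 14 mm (y). Origin: centre of its underside; axes as the deck's. It lies on the deck, shoved 8 to 32 mm to the right of its proper place (negative y of the deck).
- plate_mid: Middle plate, white, same size, slot, weight and origin as the lowest one; lies on it, shoved to the right by its own amount of 8 to 32 mm.
- plate_top: Top plate, orange with thin metal lines, same size, slot and origin, 0.11 to 0.22 kg; lies on the middle one, shoved to the right by its own amount of 8 to 32 mm. Its upper face is 30 mm above the deck surface.
- key: Locking key, 101 mm long, 0.08 to 0.17 kg. Origin: centre of the underside of its collar (34 x 26 mm, 5 mm thick); z along the key to the handle. Shaft below: 20 mm (x) by 12 mm (y), 56 mm long; fits the slots only with its x along the deck's x, either way round. At first it stands upright in the holder, origin 66 mm above the worktop. Seated, its origin is 30 mm above the deck on the slot's axis.
- key_grip (a point): Middle of the key's red handle block, on the key's axis 25 mm above the key's origin. The block is 32 mm (x) by 22 mm (y, the width to grip) and reaches from 5 to 45 mm above the key's origin.
- key_tip (a point): End of the key's steel shaft, on its axis 56 mm below the key's origin. The last 7 mm taper by 2.5 mm on every side.
- holder: Fixed grey block, 80 x 80 mm and 50 mm high, with a slot 40 mm deep, 22 mm (x) by 14 mm (y), in the middle of its top, in which the key stands with 1 mm of play on each side. Origin: centre of its underside; z up.
- amber_bottle: Bystander: brown bottle with black cap, 72 mm wide, 172 mm high. Origin: centre of its underside.
- red_bottle: Bystander: clear bottle with red cap, 80 mm wide, 172 mm high. Origin: centre of its underside.
- timer: Bystander: white bench timer, 24 x 70 x 66 mm. Origin: centre of its underside.
- tape_roll: Bystander: roll of yellow tape lying flat, 77 mm wide, 19 mm high. Origin: centre of its underside.
- marker: Bystander: green marker pen lying flat, 128 mm long (y), 16 mm thick. Origin: centre of its underside.
Not all that is in view belongs to the job. There is more than one size of the key; the job needs the smallest.

How it is judged:
On the way:
1. all three plates lie against the ledge and the side stop, their slots over the deck's slot, the key not yet in (x of plate_low in the frame of deck between -0.0035 and 0.0035 m and y of plate_low in the frame of deck between -0.0035 and 0.0035 m and z of plate_low in the frame of deck below 0.003 m and angle between the x axis of each of plate_low, plate_mid, plate_top and the x axis of deck, either way round below 0.06 rad and x of plate_mid in the frame of deck between -0.0035 and 0.0035 m and y of plate_mid in the frame of deck between -0.0035 and 0.0035 m and z of plate_mid in the frame of deck below 0.013 m and x of plate_top in the frame of deck between -0.0035 and 0.0035 m and y of plate_top in the frame of deck between -0.0035 and 0.0035 m and z of plate_top in the frame of deck below 0.023 m and distance between key and deck above 0.06 m), for 0.2 s.
At the end, for the whole second after the job is handed in: All three plates still lie in order on the deck, each slot within 3.5 mm of the deck's slot and square to within 0.06 rad; the key stands through them, within 4 mm of the slot's axis and 0.08 rad of its direction, collar resting on the top plate (within 3 mm of fully home), at rest and released (x of plate_low in the frame of deck between -0.0035 and 0.0035 m and y of plate_low in the frame of deck between -0.0035 and 0.0035 m and z of plate_low in the frame of deck below 0.003 m and angle between the x axis of each of plate_low, plate_mid, plate_top and the x axis of deck, either way round below 0.06 rad and x of plate_mid in the frame of deck between -0.0035 and 0.0035 m and y of plate_mid in the frame of deck between -0.0035 and 0.0035 m and z of plate_mid in the frame of deck below 0.013 m and x of plate_top in the frame of deck between -0.0035 and 0.0035 m and y of plate_top in the frame of deck between -0.0035 and 0.0035 m and z of plate_top in the frame of deck below 0.023 m and x of key in the frame of deck between -0.004 and 0.004 m and y of key in the frame of deck between -0.004 and 0.004 m and z of key in the frame of deck between 0.027 and 0.033 m and angle between the z axis of key and the z axis of deck, either way round below 0.08 rad and linear speed of key below 0.01 m/s); the robot touches nothing.
It fails at once if the brown bottle, red-capped bottle, timer, tape roll, marker: one of them is moved more than 30 mm (distance of any of amber_bottle, red_bottle, timer, tape_roll, marker from where it was at the start of the episode above 0.03 m).
It also fails if it takes over 51 s, if anything falls off the work surface, if the arm or the gripper's body presses on something with over 40 N, if the wrist force passes 120 N, or if a joint passes its speed limit or range.

ROBOT

A 7-joint arm with a two-finger parallel gripper is mounted at the origin on a cart in front of the work surface, level with it; the furniture and walls round the work are solid. World frame = base frame: x ahead of the robot, y to its left, z up, the work surface at z = 0. Lengths are in m, angles in rad, forces in N, time in s.
With the tool pointing down it reaches from about 0.425 to 0.925 m from the base axis. Payload 6.8 kg.
Tool frame: the origin (TCP) lies midway between the tips of the shut fingers; the grasp point (between the pads) lies 19 mm behind it (robot.tcp_to_grasp is the distance from the TCP to the grasp point, in m); z points along the fingers, y is the line along which they close (so a half turn about z gives the same grasp; the last joint's range is limited). The gripper opens to 85 mm and grips with 20 to 120 N. Pads are 22 mm wide; open, the fingers measure 114 mm over their backs; the gripper's body (76 mm by 85 mm) begins 54 mm behind the grasp point. The pads swing forward as they close: fully open they stand 13 mm farther back than shut.
Start: joints at [1.07, 0.477, 0.022, 1.555, -0.011, 1.109, -0.083], TCP at [0.258, -0.624, 0.231] pointing down, gripper open.
Joint ranges: [-2.96, 2.96], [-0.34, 2.1], [-1.41, 1.46], [0.24, 2.44], [-1.37, 4.51], [0.17, 1.92], [-2.96, 2.96]. Speed limits (rad/s): [2.39, 2.39, 3.14, 3.14, 3.14, 3.14, 3.14].

INTERFACE

Orientations are given as a rotation vector (axis times angle).
In Python, from plant import telemetry, optics, robot, finder gives the robot as it stands.
- The arm moves only by the tool play_rows, never from a script. Its argument "targets" is a list of rows, each a list of 5 numbers: the gripper command: -1 is shut, 1 is fully open, values between are in proportion, then the shift along the tool's x, y, z in m, then the turn about the tool's z in degrees. A call has 1 to 10 rows; each row is the pose to reach, as a shift and turn from the pose commanded when the call began, along the tool's axes at that moment; what a row does not reach only later rows make up. A row lasts 1/12 s, in which the tool goes at most 41.7 mm and 7.16 degrees, less where a joint would pass 70% of its speed; a pose out of reach is approached as far as the arm can. A call with a gripper value outside its range is refused whole. The fingers move at their own pace and stop on an object; "newtons" is the grip in N (left out, the last holds). Time passes only in rows, so rows that repeat a pose let the fingers close. It gives the time, the measured TCP pose, the force, the opening and the grip force at its end, in the units of the state.
- telemetry.observe(): the state, without advancing time (a new reading comes with each control period).
- optics.snapshot(name): name is "side" or "top"; returns the picture (480x640x3 uint8, red, green, blue); there is no depth.
- optics.camera_model(name): a dict with "vertical_fov" (degrees; the focal length in pixels is half the picture's height over the tangent of half this angle, whatever the lens; pixels are square), "cx", "cy" (the principal point, pixels), "k1" (the pictures are not rectified: a ray, as slopes to the right and down, at radius r is drawn at 1 + k1 r^2 times it, then the intrinsics apply), "xyz" and "attitude" of the camera in the world. Camera axes: x right, y up, looking along -z (the intrinsics and any distortion apply to the point x, -y, -z); pixel columns grow to the right and rows downward; lengths in m; the calibration is good to about 2 mm. A picture is of the moment at which its call begins. camera_model takes no time and is no camera call.
- robot.job_done(): hands the job in; it is judged then, once.
Trained networks look in the newest picture that a camera, given by its name, has taken for a name from the list of things; names that differ only in an ending like _2 or _b are one class to them, and where a whole thing is asked for, a point or a joint stands for the part that bears it (a point fixed in the world has none). Each returns a list of dicts, best first, with "conf" (0 to 1); they miss things now and then, are a little off and sometimes report something else, mostly with a low value. They report only what shows in the picture. A call takes as long as a camera call. They do not tell look-alikes from the thing itself.
- finder.find_in(camera, thing): "point" ([x, y, z] in m, in world coordinates, good to about 4 mm: the middle of the surface that is visible of it).
- finder.silhouettes(camera, thing): "mask" (480x640 bool, what is visible of it).
- finder.tip_of(camera, thing): "point" ([x, y, z] in m, in world coordinates, good to about 4 mm: a listed point, or the origin of a listed thing).
The state is a dict: "time_s": time; "joints": joint angles; "joint_velocities": joint speeds; "joint_torque": joint torques, N m; "tcp_pos": TCP position; "orientation": TCP orientation; "contact_force": force on the tool from outside, world axes, zero at the start; "ft_torque": the same for the moment, N m; "gripper_width": finger opening in m; "gripper_force": force on a finger pad.
Only numpy, scipy, OpenCV 4.12 (cv2) and the standard library are available. Lean on these libraries where they do the work, as an engineer would, in place of code of your own. Each camera call takes 0.05 s, during which the arm holds its last target. There are 200 camera calls.

## Working session

There is one attempt and no reset: what is moved stays moved. The work goes in short steps, Python scripts to look and compute and a tool call to move; the robot and the scene stay as the last step left them, time stands still between calls to the robot, and variables do not carry over. Pictures are saved under pics/ and viewed, at most 13 in all, crops included, and the job is handed in when it is done.

Besides the shell and the picture viewer there is one more tool, called after ">>>" in YAML: its name, and indented under it one key for each argument. play_rows: Moves the arm, as the interface text tells. Its arguments: {"type":"object","properties":{"targets":{"type":"array"},"newtons":{"type":"number"}},"required":["targets"]}

```bash
mkdir -p pics; ls
python3 - <<'E'
from plant import telemetry, optics, robot, finder
import cv2
s=telemetry.observe(); print({k:s[k] for k in('time_s','tcp_pos','orientation','gripper_width')})
for c in('side','top'):
    im=optics.snapshot(c); cv2.imwrite(f'pics/{c}0.png',im[...,::-1]); print(c,optics.camera_model(c))
    for t in('deck','stop','ledge','plate_low','plate_mid','plate_top','key','key_grip','holder'):
        print(t,[(round(d['conf'],2),[round(float(v),3) for v in d['point']]) for d in finder.tip_of(c,t)][:4])
E
```

```text
pics
{'time_s': 0.0, 'tcp_pos': array([ 0.25815172, -0.62305068,  0.2303201 ]), 'orientation': array([-3.07946102e+00, -6.12737113e-01,  7.05874379e-04]), 'gripper_width': 0.08533057997250869}
side {'vertical_fov': 54.057048489702076, 'cx': 317.0181111656383, 'cy': 236.8591590310753, 'k1': -0.0737568067365722, 'xyz': array([ 1.28050362, -0.49391358,  0.94138443]), 'attitude': array([0.6098709 , 0.52099116, 1.29393538])}
deck [(0.6, [0.591, -0.069, 0.083])]
stop [(0.82, [0.587, -0.02, 0.096])]
ledge [(0.39, [0.473, -0.42, 0.068])]
plate_low [(0.58, [0.471, -0.426, 0.002]), (0.53, [0.589, -0.098, 0.083])]
plate_mid [(0.54, [0.587, -0.095, 0.092]), (0.41, [0.586, -0.019, 0.097])]
plate_top [(0.8, [0.583, -0.096, 0.101]), (0.27, [0.469, -0.424, 0.004])]
key [(0.79, [0.361, -0.667, 0.077]), (0.75, [0.471, -0.421, 0.068]), (0.65, [0.657, -0.255, 0.08])]
key_grip [(0.91, [0.656, -0.256, 0.116]), (0.87, [0.366, -0.668, 0.11]), (0.74, [0.468, -0.427, 0.092])]
holder [(0.59, [0.471, -0.426, 0.001])]
top {'vertical_fov': 53.98598975691445, 'cx': 320.0070811350475, 'cy': 242.12727586151175, 'k1': -0.019143851121407627, 'xyz': array([ 0.27398261, -0.32892853,  1.16721659]), 'attitude': array([ 0.16325881, -0.17519479, -1.67386814])}
deck []
stop [(0.94, [0.591, -0.014, 0.092])]
ledge [(0.84, [0.534, -0.063, 0.066])]
plate_low [(0.46, [0.588, -0.101, 0.081]), (0.36, [0.574, -0.307, 0.003])]
plate_mid []
plate_top [(0.94, [0.583, -0.097, 0.102])]
key [(0.89, [0.656, -0.253, 0.081]), (0.86, [0.362, -0.67, 0.074]), (0.48, [0.472, -0.428, 0.066])]
key_grip [(0.81, [0.364, -0.669, 0.109]), (0.76, [0.659, -0.254, 0.114]), (0.72, [0.468, -0.424, 0.092]), (0.57, [0.685, -0.372, -0.001])]
holder [(0.56, [0.467, -0.426, 0.0])]
```

View pics/side0.png

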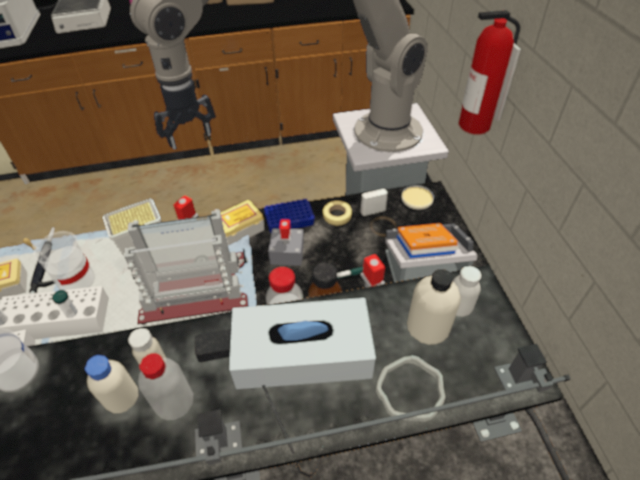

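View pics/top0.png

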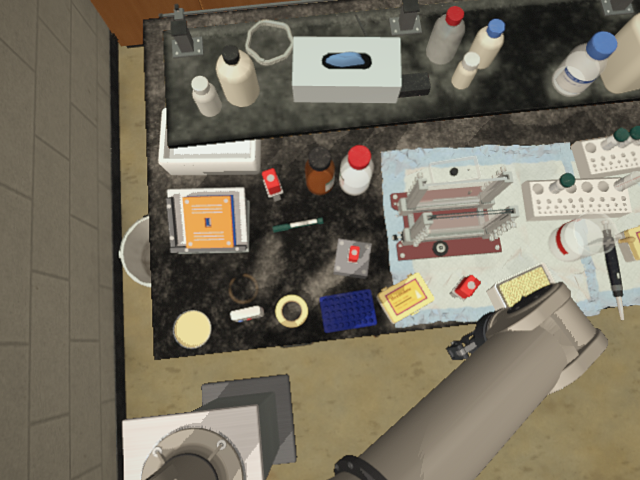

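```bash
cat > h.py <<'E'
import numpy as np, cv2
from scipy.spatial.transform import Rotation as R
from scipy.optimize import minimize
from plant import telemetry, optics, robot, finder
CM={c:optics.camera_model(c) for c in('side','top')}
def proj(c,P):
    m=CM[c]; q=(np.atleast_2d(P)-m['xyz'])@R.from_rotvec(m['attitude']).as_matrix()
    f=240/np.tan(np.radians(m['vertical_fov'])/2)
    s=np.c_[q[:,0],-q[:,1]]/-q[:,2:]
    s=s*(1+m['k1']*(s**2).sum(1,keepdims=True))
    return s*f+[m['cx'],m['cy']]
def deckR(yaw): return (R.from_euler('z',yaw)*R.from_euler('y',-np.radians(25))).as_matrix()
def box(lx,ly,z0,z1): return np.array([[x,y,z] for x in(-lx/2,lx/2) for y in(-ly/2,ly/2) for z in(z0,z1)])
def fit(masks,pts,p0):  # pts(p)->world points; soft IoU on 4x upsampled hulls
    def cost(p):
        t=0
        for c,m in masks.items():
            h=cv2.convexHull((proj(c,pts(p))*16).round().astype(np.int32))
            im=np.zeros(m.shape,np.uint8); cv2.fillConvexPoly(im,h,255,cv2.LINE_AA,4)
            a=im/255.; t+=1-np.minimum(a,m).sum()/np.maximum(a,m).sum()
        return t
    s=np.vstack([p0]+[np.array(p0)+d for d in np.diag([.008,.008,.08])])
    r=minimize(cost,p0,method='Nelder-Mead',options=dict(initial_simplex=s,xatol=1e-4,fatol=1e-5))
    return r.x,r.fun
def mask(c,t,near):
    best=None
    for d in finder.silhouettes(c,t):
        ys,xs=np.nonzero(d['mask']); e=np.hypot(*(np.array([xs.mean(),ys.mean()])-proj(c,near)[0]))
        if best is None or e<best[0]: best=(e,d['mask'])
    return best[1] if best and best[0]<25 else None
def fit_top(p0=(.594,-.097,0)):  # deck origin shifted by plate's y
    ms={}
    for c in('side','top'):
        optics.snapshot(c); m=mask(c,'plate_top',(.583,p0[1],.102))
        if m is not None: ms[c]=m.astype(float)
    f=lambda p: np.array([p[0],p[1],.082])+box(.12,.11,.02,.03)@deckR(p[2]).T
    return {k:fit({k:v},f,p0) for k,v in ms.items()},fit(ms,f,p0)
E
python3 - <<'E'
from h import *
np.set_printoptions(precision=4,suppress=True)
print(fit_top())
ms={}
for c in('side','top'):
    m=mask(c,'holder',(.47,-.426,.03)); k=mask(c,'key',(.47,-.426,.09))
    print(c,m is not None,k is not None)
    if m is not None: ms[c]=m.astype(float)
    if m is not None and k is not None: ms[c]=np.maximum(m,k).astype(float)
K=np.vstack([box(.08,.08,0,.05),])
# key union: mask compare with holder only below key -> use hull of both
hk=np.vstack([K,box(.032,.022,.071,.111)])
for yaw in(0,.3,-.3):
    print(yaw,fit({c:cv2.fillConvexPoly(np.zeros((480,640),np.uint8),cv2.convexHull(np.argwhere(m>0)[:,::-1].astype(np.int32)),1).astype(float) for c,m in ms.items()},lambda p:np.array([p[0],p[1],0])+hk@R.from_euler('z',p[2]).as_matrix().T,(.47,-.426,yaw)))
print(R.from_rotvec(telemetry.observe()['orientation']).as_matrix())
for t in('amber_bottle','red_bottle','timer','tape_roll','marker'): print(t,[(round(d['conf'],2),d['point']) for d in finder.tip_of('top',t)][:2])
im=cv2.imread('pics/side0.png'); it=cv2.imread('pics/top0.png')
cr=[cv2.resize(i[y-30:y+35,x-30:x+35],(260,260),interpolation=2) for i,x,y in((im,285,235),(im,185,208),(im,373,268),(it,352,256),(it,468,287),(it,272,182))]
cv2.imwrite('pics/crop.png',np.vstack([np.hstack(cr[:3]),np.hstack(cr[3:])]))
E
```

```text
({'side': (array([ 0.5874, -0.0965, -0.0964]), np.float64(0.055390153506720496)), 'top': (array([ 0.5899, -0.0961, -0.1087]), np.float64(0.06970700997297585))}, (array([ 0.5877, -0.0964, -0.1044]), np.float64(0.13272656217514356)))
side True True
top True True
0 (array([ 0.4685, -0.4243, -0.2543]), np.float64(0.16812388754011431))
0.3 (array([ 0.4682, -0.4238, -0.2544]), np.float64(0.16948764083312395))
-0.3 (array([ 0.4682, -0.424 , -0.2521]), np.float64(0.16795802589780384))
[[ 0.9238  0.3828  0.    ]
 [ 0.3828 -0.9238 -0.0001]
 [-0.      0.0001 -1.    ]]
amber_bottle [(0.66, [0.6852, -0.3702, -0.0058])]
red_bottle [(0.91, [0.6779, -0.4571, 0.0041]), (0.33, [0.4687, -0.4242, 0.0912])]
timer [(0.91, [0.3637, -0.1606, 0.0007])]
tape_roll [(0.77, [0.3578, -0.2709, 0.0013])]
marker [(0.75, [0.5754, -0.3038, 0.0019])]
```

View pics/crop.png

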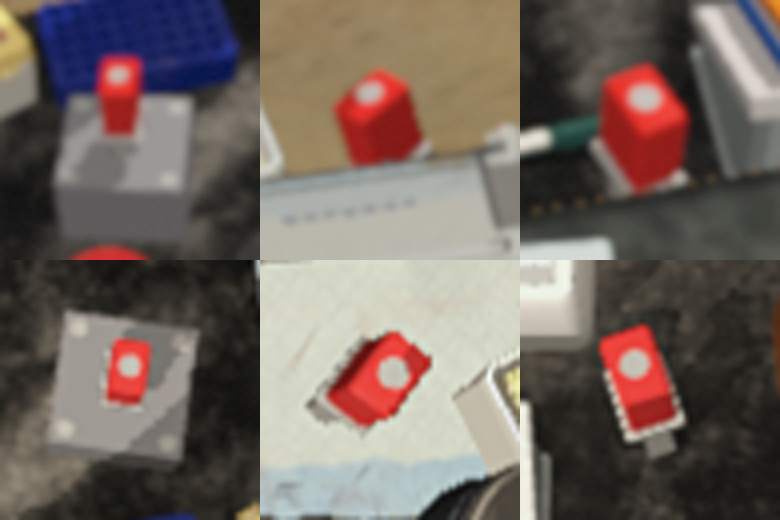

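The key in the holder (top px 352,256; side px 285,232) is the smallest and the only one in a holder. The look-alikes at top px (468,287) and (272,182) are larger and stand free. First I push the plates.

>>> play_rows:
  targets:
    - [-1,0.034,-0.021,0,7]
    - [-1,0.068,-0.041,0,14]
    - [-1,0.103,-0.062,0,21]
    - [-1,0.137,-0.083,0,28]
    - [-1,0.171,-0.103,0,28.5]
    - [-1,0.205,-0.124,0,28.5]
    - [-1,0.24,-0.145,0,28.5]
    - [-1,0.274,-0.166,0,28.5]
    - [-1,0.308,-0.186,0,28.5]
    - [-1,0.342,-0.207,0,28.5]
  newtons: 60

```text
time_s: 2.48
tcp_pos: [0.4961, -0.2999, 0.2317]
orientation: [3.137, -0.165, 0.001]
contact_force: [0.7, -0.2, -0.8]
gripper_width: 0.0001
gripper_force: 0.0
```

>>> play_rows:
  targets:
    - [-1,0.018,-0.03,0,0]
    - [-1,0.036,-0.062,0,0]
    - [-1,0.053,-0.092,0.005,0]
    - [-1,0.07,-0.12,0.02,0]
    - [-1,0.07,-0.12,0.055,0]
    - [-1,0.07,-0.12,0.09,0]
    - [-1,0.07,-0.12,0.12,0]
    - [-1,0.07,-0.12,0.135,0]
    - [-1,0.07,-0.12,0.141,0]
    - [-1,0.07,-0.12,0.141,0]

```text
time_s: 3.32
tcp_pos: [0.5764, -0.1892, 0.0889]
orientation: [-3.137, 0.164, 0.004]
contact_force: [-0.6, 0.2, -0.4]
gripper_width: -0.0003
gripper_force: 0.0
```

Run:
```python
from h import *
it=optics.snapshot('top'); im=optics.snapshot('side')
a=cv2.resize(it[140:290,120:320],(400,300),interpolation=2); b=cv2.resize(im[180:330,330:530],(400,300),interpolation=2)
cv2.imwrite('pics/c2.png',np.hstack([a,b])[...,::-1])
```

```text
(no output)
```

View pics/c2.png

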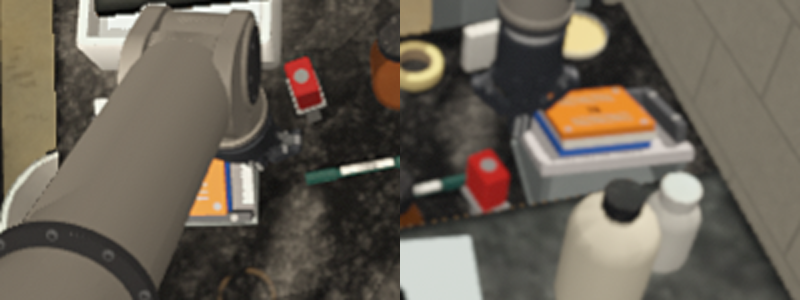

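>>> play_rows:
  targets:
    - [-1,0,-0.004,-0.001,0]
    - [-1,0,-0.009,-0.001,0]
    - [-1,0,-0.014,-0.001,0]
    - [-1,0,-0.018,-0.001,0]
    - [-1,0,-0.022,-0.001,0]
    - [-1,0,-0.026,-0.001,0]
    - [-1,0,-0.03,-0.001,0]
    - [-1,0,-0.034,-0.001,0]
    - [-1,0,-0.038,-0.001,0]
    - [-1,0,-0.038,-0.001,0]

```text
time_s: 4.25
tcp_pos: [0.5813, -0.1508, 0.0913]
orientation: [-3.137, 0.163, 0.0]
contact_force: [-1.1, -0.3, 1.2]
gripper_width: -0.0002
gripper_force: 0.6
```

>>> play_rows:
  targets:
    - [-1,0,-0.002,0.001,0]
    - [-1,0,-0.004,0.001,0]
    - [-1,0,-0.006,0.001,0]
    - [-1,0,-0.008,0.001,0]
    - [-1,0,-0.009,0.001,0]
    - [-1,0,-0.01,0.001,0]
    - [-1,0,-0.011,0.001,0]
    - [-1,0,-0.011,0.001,0]

```text
time_s: 4.92
tcp_pos: [0.5823, -0.1404, 0.0902]
orientation: [-3.137, 0.164, 0.0]
contact_force: [0.2, -1.5, 0.7]
gripper_width: -0.0003
gripper_force: 0.8
```

>>> play_rows:
  targets:
    - [-1,0,-0.002,0,0]
    - [-1,0,-0.004,0,0]
    - [-1,0,-0.006,0,0]
    - [-1,0,-0.006,0,0]

```text
time_s: 5.25
tcp_pos: [0.5825, -0.1387, 0.0903]
orientation: [3.133, -0.168, -0.0]
contact_force: [-1.2, -11.4, -0.8]
gripper_width: -0.0002
gripper_force: 5.5
```

Run:
```python
from h import *
np.set_printoptions(precision=4,suppress=True)
print(fit_top((.588,-.08,-.1)))
for c in('side','top'):
  for t in('stop','plate_top','plate_mid','plate_low'):print(c,t,[(round(d['conf'],2),d['point']) for d in finder.tip_of(c,t)][:2])
im=optics.snapshot('side')
cv2.imwrite('pics/c3.png',cv2.resize(im[205:295,370:490],(800,600),interpolation=2)[...,::-1])
```

```text
({'side': (array([ 0.5904, -0.0699, -0.0975]), np.float64(0.2343363541427551)), 'top': (array([ 0.5471, -0.0926, -2.4136]), np.float64(0.5889213160138307))}, (array([ 0.5903, -0.0698, -0.0963]), np.float64(0.9096123137042997)))
side stop [(0.95, [0.5871, -0.0167, 0.0951])]
side plate_top [(0.59, [0.5822, -0.0651, 0.1041]), (0.42, [0.3599, -0.1609, 0.0012])]
side plate_mid [(0.75, [0.5889, -0.0683, 0.0917])]
side plate_low [(0.68, [0.5922, -0.0776, 0.0861])]
top stop [(0.2, [0.6792, -0.4572, 0.001])]
top plate_top [(0.65, [0.5849, -0.072, 0.1011])]
top plate_mid []
top plate_low []
```

View pics/c3.png

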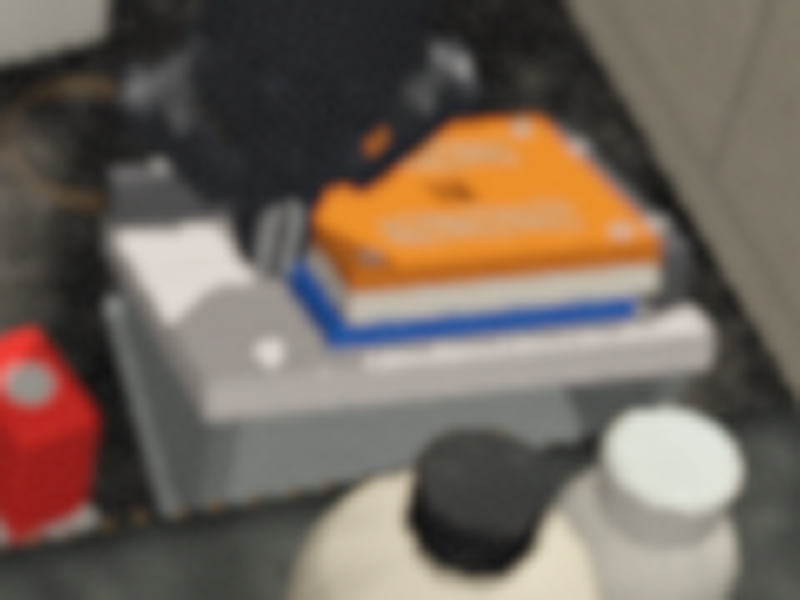

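>>> play_rows:
  targets:
    - [-1,0,0.01,0,0]
    - [-1,0,0.022,0,0]
    - [-1,0,0.022,0.001,0]
    - [-1,0,0.022,0.002,0]
    - [-1,0,0.022,0.0025,0]
    - [-1,0,0.022,0.0025,0]

```text
time_s: 6.4
tcp_pos: [0.5807, -0.1555, 0.0875]
orientation: [-3.136, 0.163, 0.001]
contact_force: [-0.1, 0.6, 0.0]
gripper_width: -0.0
gripper_force: 0.0
```

>>> play_rows:
  targets:
    - [-1,0,0,0.001,0]
    - [-1,0,0,0.0015,0]
    - [-1,0,0,0.002,0]
    - [-1,0,0,0.002,0]

```text
time_s: 6.73
tcp_pos: [0.5807, -0.1563, 0.0857]
orientation: [-3.137, 0.164, 0.0]
contact_force: [0.4, 0.1, 0.1]
gripper_width: 0.0002
gripper_force: 0.0
```

>>> play_rows:
  targets:
    - [-1,0,0,0.0005,0]
    - [-1,0,0,0.001,0]
    - [-1,0,0,0.001,0]

```text
time_s: 6.98
tcp_pos: [0.5806, -0.1566, 0.0847]
orientation: [-3.137, 0.164, 0.0]
contact_force: [0.2, 0.5, 0.4]
gripper_width: 0.0
gripper_force: 0.0
```

Low and free; push again to the earlier contact.

>>> play_rows:
  targets:
    - [-1,0,-0.004,0,0]
    - [-1,0,-0.008,0,0]
    - [-1,0,-0.011,0,0]
    - [-1,0,-0.014,0,0]
    - [-1,0,-0.016,0,0]
    - [-1,0,-0.018,0,0]
    - [-1,0,-0.02,0,0]
    - [-1,0,-0.022,0,0]
    - [-1,0,-0.0235,0,0]
    - [-1,0,-0.0235,0,0]

```text
time_s: 7.82
tcp_pos: [0.5825, -0.1388, 0.085]
orientation: [3.131, -0.17, 0.0]
contact_force: [0.3, -13.3, -0.1]
gripper_width: 0.0001
gripper_force: 6.6
```

Run:
```python
from h import *
im=optics.snapshot('side')
cv2.imwrite('pics/c4.png',cv2.resize(im[205:295,370:490],(800,600),interpolation=2)[...,::-1])
```

```text
(no output)
```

View pics/c4.png

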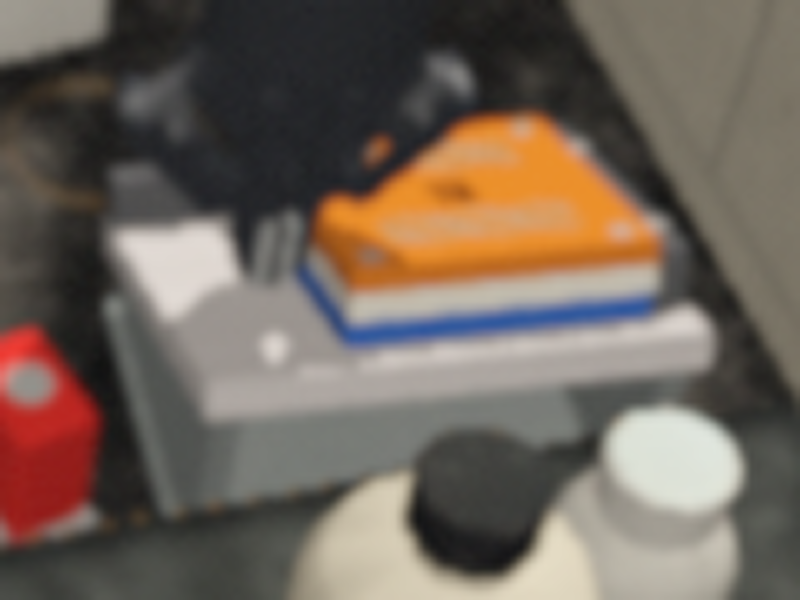

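>>> play_rows:
  targets:
    - [-1,0,0.01,0,0]
    - [-1,0,0.025,-0.006,0]
    - [-1,0,0.025,-0.006,7]
    - [-1,0,0.025,-0.006,14]
    - [-1,0,0.025,-0.006,21]
    - [-1,0,0.025,-0.006,28]
    - [-1,0,0.025,-0.006,35]
    - [-1,0,0.025,-0.006,42]
    - [-1,0,0.025,-0.006,49]
    - [-1,0,0.025,-0.006,56]

```text
time_s: 8.7
tcp_pos: [0.5808, -0.1571, 0.0908]
orientation: [-2.688, 1.624, 0.001]
contact_force: [0.4, 0.9, 0.1]
gripper_width: 0.0001
gripper_force: 0.0
```

>>> play_rows:
  targets:
    - [-1,0,0,0,7]
    - [-1,0,0,0,14]
    - [-1,0,0,0,21]
    - [-1,0,0,0,28]
    - [-1,0,0,0.001,34]
    - [-1,0,0,0.003,34]
    - [-1,0,0,0.004,34]
    - [-1,0,0,0.004,34]

```text
time_s: 9.37
tcp_pos: [0.5805, -0.1575, 0.0864]
orientation: [-2.106, 2.331, 0.001]
contact_force: [-0.3, -0.3, 0.6]
gripper_width: -0.0001
gripper_force: 0.0
```

Run:
```python
from h import *
np.set_printoptions(precision=2,suppress=True)
s=telemetry.observe(); print(s['joints'],s['orientation'],s['tcp_pos'],s['contact_force'])
D=np.array([.590,-.070,.082]); M=deckR(-.1)
for y in(-.055,.055):
  print(((proj('side',D+np.array([[.06,y,z] for z in(0,.01,.02,.03)])@M.T)-[370,205])*6.667))
```

```text
[-0.08  0.55  0.32  1.87 -0.24  0.76 -2.87] [-2.11  2.33  0.  ] [ 0.58 -0.16  0.09] [-0.32 -0.34  0.56]
[[343.15 342.58]
 [343.92 316.41]
 [344.68 290.05]
 [345.45 263.5 ]]
[[648.24 313.96]
 [650.06 287.94]
 [651.89 261.73]
 [653.71 235.35]]
```

>>> play_rows:
  targets:
    - [-1,0,0,0.001,0]
    - [-1,-0.004,0,0.0015,0]
    - [-1,-0.008,0,0.0015,0]
    - [-1,-0.012,0,0.0015,0]
    - [-1,-0.015,0,0.0015,0]
    - [-1,-0.018,0,0.0015,0]
    - [-1,-0.02,0,0.0015,0]
    - [-1,-0.022,0,0.0015,0]
    - [-1,-0.024,0,0.0015,0]
    - [-1,-0.024,0,0.0015,0]

```text
time_s: 10.2
tcp_pos: [0.5828, -0.1362, 0.0854]
orientation: [2.1, -2.335, 0.003]
contact_force: [0.5, -4.6, -1.7]
gripper_width: 0.0001
gripper_force: 2.4
```

>>> play_rows:
  targets:
    - [-1,-0.002,0,0,0]
    - [-1,-0.004,0,0,0]
    - [-1,-0.006,0,0,0]
    - [-1,-0.006,0,0,0]

```text
time_s: 10.53
tcp_pos: [0.5827, -0.1361, 0.0857]
orientation: [2.092, -2.336, 0.011]
contact_force: [-1.6, -17.8, -1.2]
gripper_width: -0.0
gripper_force: 8.6
```

Run:
```python
from h import *
im=optics.snapshot('side')
cv2.imwrite('pics/c5.png',cv2.resize(im[205:295,370:490],(800,600),interpolation=2)[...,::-1])
```

```text
(no output)
```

View pics/c5.png

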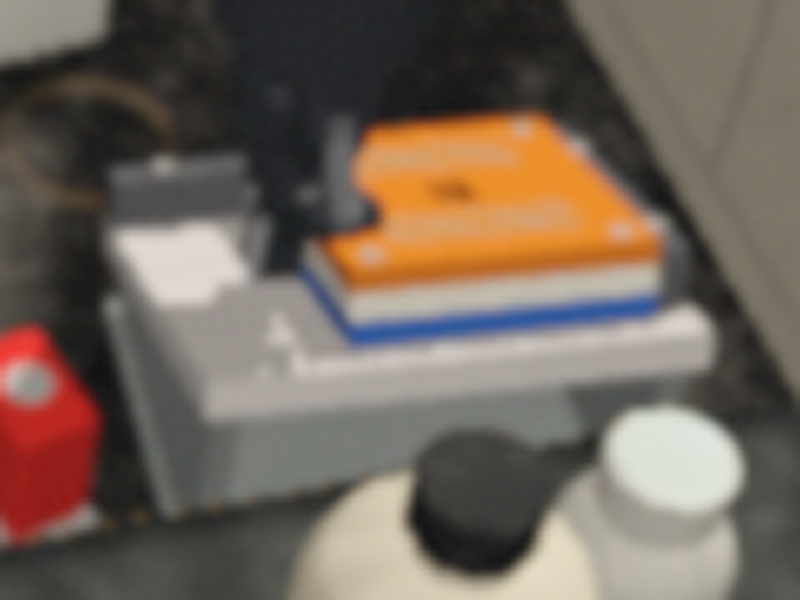

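>>> play_rows:
  targets:
    - [-1,0.01,0,0,0]
    - [-1,0.025,0,-0.01,0]
    - [-1,0.025,0,-0.05,-7]
    - [-1,0.03,0,-0.09,-14]
    - [-1,0.06,0.01,-0.115,-21]
    - [-1,0.098,0.02,-0.125,-28]
    - [-1,0.136,0.032,-0.125,-35]
    - [-1,0.175,0.044,-0.125,-42]
    - [-1,0.212,0.056,-0.125,-49]
    - [-0.5,0.25,0.068,-0.125,-56]

```text
time_s: 11.42
tcp_pos: [0.4891, -0.3712, 0.2115]
orientation: [-2.955, 1.066, -0.002]
contact_force: [0.5, 0.3, -1.0]
gripper_width: 0.0105
gripper_force: 0.0
```

>>> play_rows:
  targets:
    - [0.2,0,0,0,-7]
    - [0.2,0,0,0,-14]
    - [0.2,0,0,0,-21]
    - [0.2,0,0,0,-25.4]
    - [0.2,0,0,0,-25.4]

```text
time_s: 11.83
tcp_pos: [0.4898, -0.37, 0.2112]
orientation: [-3.116, 0.397, -0.001]
contact_force: [-0.8, -0.6, -0.1]
gripper_width: 0.0515
gripper_force: 0.0
```

Run:
```python
from h import *
np.set_printoptions(precision=4,suppress=True)
s=telemetry.observe(); print(s['time_s'],s['joints'],s['tcp_pos'],s['gripper_width'],robot.tcp_to_grasp)
M=R.from_rotvec(s['orientation']).as_matrix(); print(M)
print(M.T@(np.array([.4685,-.4245,.1])-s['tcp_pos']))
print(fit_top((.590,-.07,-.1)))
for c in('side','top'):
  for t in('key_grip','key','holder','stop','plate_low','plate_mid'):print(c,t,[(round(d['conf'],2),d['point']) for d in finder.tip_of(c,t)][:3])
```

```text
11.8333 [ 0.4279  0.3966  0.1545  1.7383 -0.0708  1.0115 -1.2162] [ 0.4898 -0.37    0.2112] 0.05150088751053849 0.0187
[[ 0.968  -0.2508  0.0008]
 [-0.2508 -0.968   0.0001]
 [ 0.0008 -0.0003 -1.    ]]
[-0.007   0.0581  0.1112]
({'side': (array([ 0.5905, -0.0697, -0.0871]), np.float64(0.05117077333536346)), 'top': (array([ 0.5906, -0.0701, -0.1008]), np.float64(0.06319974793320204))}, (array([ 0.5904, -0.07  , -0.0912]), np.float64(0.11531467888696578)))
side key_grip [(0.97, [0.3645, -0.6686, 0.1134]), (0.6, [0.6594, -0.2552, 0.1158]), (0.55, [0.4698, -0.4245, 0.0913])]
side key [(0.93, [0.6564, -0.2578, 0.0789]), (0.87, [0.3582, -0.666, 0.0746]), (0.75, [0.473, -0.4231, 0.0657])]
side holder [(0.61, [0.4708, -0.4267, 0.0028])]
side stop [(0.98, [0.59, -0.0178, 0.0951]), (0.59, [0.5851, -0.0676, 0.1034])]
side plate_low [(0.65, [0.5932, -0.0724, 0.0818])]
side plate_mid [(0.6, [0.5893, -0.0681, 0.0916])]
top key_grip [(0.74, [0.4691, -0.4257, 0.0938]), (0.66, [0.6582, -0.2552, 0.114]), (0.57, [0.3649, -0.6717, 0.111])]
top key [(0.96, [0.6545, -0.2554, 0.0822]), (0.69, [0.3614, -0.6683, 0.0776]), (0.66, [0.4696, -0.4301, 0.0636])]
top holder [(0.78, [0.4667, -0.425, 0.0003]), (0.44, [0.5906, -0.0122, 0.0936])]
top stop [(0.97, [0.5892, -0.0144, 0.0921])]
top plate_low []
top plate_mid []
```

>>> play_rows:
  targets:
    - [0.2,-0.003,0.03,0,0]
    - [0.2,-0.006,0.0584,0.01,0]
    - [0.2,-0.006,0.0584,0.045,0]
    - [0.2,-0.006,0.0584,0.08,0]
    - [0.2,-0.006,0.0584,0.11,0]
    - [0.2,-0.006,0.0584,0.126,0]
    - [0.2,-0.006,0.0584,0.132,0]
    - [0.2,-0.006,0.0584,0.132,0]
  newtons: 20

```text
time_s: 13.3
tcp_pos: [0.4687, -0.4239, 0.0768]
orientation: [-3.115, 0.4, 0.004]
contact_force: [0.5, -0.6, -0.4]
gripper_width: 0.0514
gripper_force: 0.0
```

>>> play_rows:
  targets:
    - [-1,0,0,0,0]
    - [-1,0,0,0,0]
    - [-1,0,0,0,0]
    - [-1,0,0,0,0]
    - [-1,0,0,0,0]
    - [-1,0,0,0,0]
  newtons: 20

```text
time_s: 13.8
tcp_pos: [0.4705, -0.4255, 0.0801]
orientation: [3.114, -0.4, 0.005]
contact_force: [-0.8, -0.3, 6.5]
gripper_width: 0.0212
gripper_force: 23.4
```

>>> play_rows:
  targets:
    - [-1,0,0,-0.012,0]
    - [-1,0,0,-0.026,0]
    - [-1,0,0,-0.034,0]
    - [-1,0,0,-0.034,0]
    - [-1,0,0,-0.034,0]

```text
time_s: 14.22
tcp_pos: [0.4696, -0.4245, 0.1129]
orientation: [3.116, -0.4, 0.001]
contact_force: [-0.2, 1.9, -1.2]
gripper_width: 0.0217
gripper_force: 22.4
```

>>> play_rows:
  targets:
    - [-1,-0.004,0,0,0]
    - [-1,-0.0085,0,0.0003,0]
    - [-1,-0.015,0,0.0014,0]
    - [-1,-0.022,0,0.003,0]
    - [-1,-0.029,0,0.0054,0]
    - [-1,-0.035,0,0.0084,0]
    - [-1,-0.0365,0,0.009,0]
    - [-1,-0.0365,0,0.009,0]

```text
time_s: 14.88
tcp_pos: [0.4326, -0.4149, 0.1027]
orientation: [-3.115, 0.402, 0.003]
contact_force: [-0.4, -0.5, 1.2]
gripper_width: 0.0219
gripper_force: 24.4
```

Run:
```python
from h import *
im=optics.snapshot('side'); it=optics.snapshot('top')
a=im[195:285,240:340]; b=it[210:300,300:400]
cv2.imwrite('pics/c6.png',np.hstack([cv2.resize(i,(400,360),interpolation=2) for i in(a,b)])[...,::-1])
for c in('side','top'):
  for t in('key_grip','key','key_tip'):print(c,t,[(round(d['conf'],2),d['point']) for d in finder.tip_of(c,t) if abs(d['point'][1]+.42)<.08][:3])
```

```text
side key_grip [(0.75, [0.4349, -0.4174, 0.1177])]
side key [(0.55, [0.4515, -0.4148, 0.0943])]
side key_tip [(0.77, [0.4728, -0.4277, 0.0427])]
top key_grip []
top key []
top key_tip []
```

View pics/c6.png

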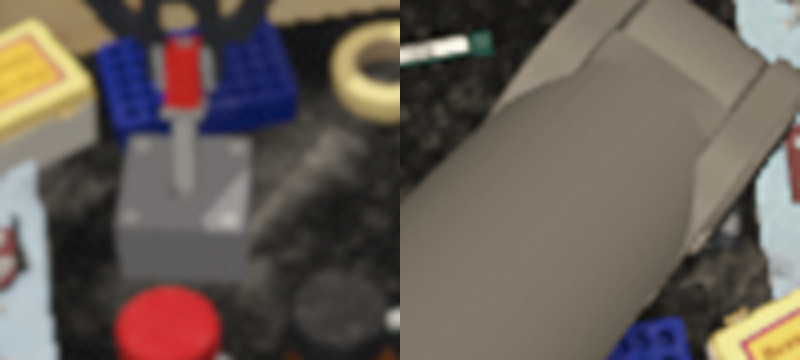

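>>> play_rows:
  targets:
    - [-1,0,0,0,0]
    - [-1,0,0,0,0]
    - [-1,0,0,-0.005,0]
    - [-1,0,0,-0.015,0]
    - [-1,0,0,-0.04,0]
    - [-1,0,-0.015,-0.07,0]
    - [-1,0.001,-0.045,-0.09,-3]
    - [-1,0.001,-0.08,-0.095,-6]
    - [-1,0.001,-0.115,-0.095,-9]
    - [-1,0.002,-0.15,-0.095,-9]
  newtons: 100

```text
time_s: 16.12
tcp_pos: [0.475, -0.269, 0.2005]
orientation: [3.138, -0.151, 0.005]
contact_force: [0.9, 0.6, -1.0]
gripper_width: 0.0208
gripper_force: 98.3
```

Run:
```python
from h import *
s=telemetry.observe()
M=R.from_rotvec(s['orientation']).as_matrix(); print(M.round(4))
print((M.T@(np.array([.5289,-.0638,.193])-s['tcp_pos'])).round(4))
for c in('side','top'):
  optics.snapshot(c)
  for t in('key_grip','key','key_tip'):
    for d in finder.tip_of(c,t):
      v=M.T@(np.array(d['point'])-s['tcp_pos'])
      if np.linalg.norm(v)<.12: print(c,t,round(d['conf'],2),v.round(4))
```

```text
[[ 9.954e-01 -9.580e-02  3.100e-03]
 [-9.580e-02 -9.954e-01 -5.000e-04]
 [ 3.200e-03  2.000e-04 -1.000e+00]]
[ 0.0339 -0.2094  0.0075]
side key_grip 0.64 [ 0.0065  0.0012 -0.011 ]
side key 0.88 [ 0.0173 -0.005   0.0094]
side key_tip 0.58 [0.0391 0.0034 0.0593]
```

>>> play_rows:
  targets:
    - [-1,0.006,-0.037,0,0]
    - [-1,0.012,-0.074,0,0]
    - [-1,0.018,-0.111,0,0]
    - [-1,0.024,-0.148,0.002,0]
    - [-1,0.03,-0.185,0.005,0]
    - [-1,0.034,-0.209,0.0075,0]
    - [-1,0.034,-0.209,0.0075,0]
    - [-1,0.034,-0.209,0.0075,0]

```text
time_s: 17.18
tcp_pos: [0.5287, -0.0654, 0.1906]
orientation: [-3.138, 0.152, 0.001]
contact_force: [0.6, -0.9, -0.8]
gripper_width: 0.0208
gripper_force: 98.4
```

Run:
```python
from h import *
s=telemetry.observe(); print(s['tcp_pos'].round(4))
M=R.from_rotvec(s['orientation']).as_matrix()
print((M.T@(np.array([.5289,-.0638,.193])-s['tcp_pos'])).round(4))
V={}
for i in range(3):
 for c in('side','top'):
  im=optics.snapshot(c)
  for t in('key_grip','key','key_tip'):
    for d in finder.tip_of(c,t):
      v=M.T@(np.array(d['point'])-s['tcp_pos'])
      if np.linalg.norm(v)<.12: V.setdefault((c,t),[]).append(v)
  if c=='side': im_=im; msk=mask(c,'key',s['tcp_pos']+[.015,0,0])
for k,v in V.items(): print(k,len(v),np.mean(v,0).round(4))
p=proj('side',np.array([[.5779,-.0687,.1092]]))[0]; print('slot px',p,(p-[370,165])*800/120)
D=np.array([.5905,-.07,.082]);Rk=deckR(-.1)
# expected axis endpoints of key in hand
g=s['tcp_pos']+[0,0,.0202]; n=Rk[:,2]
print('tip/end px exp',(proj('side',np.array([g-.09*n,g-.034*n,g+.011*n]))-[370,165])*800/120)
cv2.imwrite('pics/c7.png',cv2.resize(im_[165:255,370:490],(800,600),interpolation=2)[...,::-1])
```

```text
[ 0.5287 -0.0654  0.1906]
[ 0.     -0.0016 -0.0024]
('side', 'key_grip') 4 [0.0176 0.0006 0.0121]
('side', 'key') 3 [ 0.0179 -0.0051  0.0093]
('side', 'key_tip') 3 [ 0.0399 -0.0015  0.0583]
('top', 'key_grip') 3 [ 0.0046 -0.0004 -0.013 ]
('top', 'key') 3 [0.017  0.0036 0.0118]
('top', 'key_tip') 1 [ 0.0041  0.0014 -0.0151]
slot px [436.88029862 232.95208478] [445.86865745 453.0138985 ]
tip/end px exp [[442.36329824 392.85911081]
 [448.01819458 245.26383181]
 [452.51512943 122.64119824]]
```

View pics/c7.png

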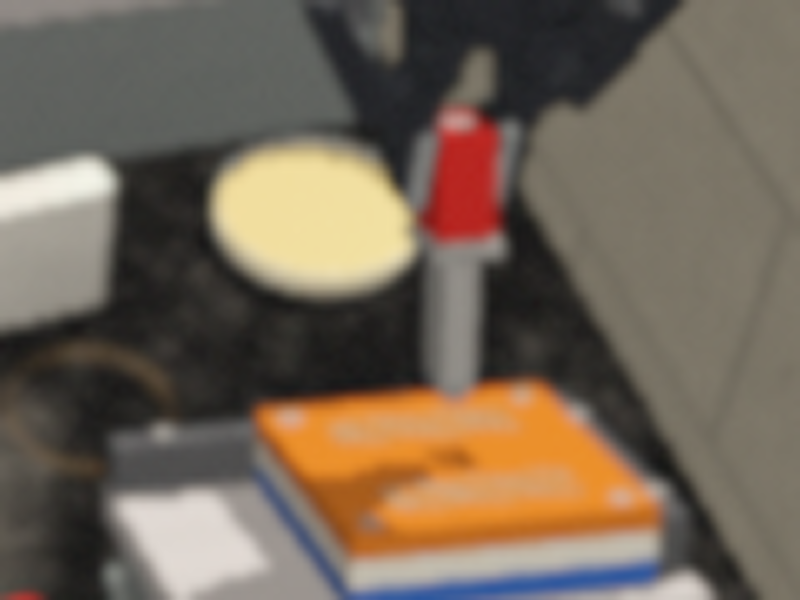

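Run:
```python
from h import *
np.set_printoptions(precision=2,suppress=True)
s=telemetry.observe(); im=optics.snapshot('side').astype(int)
g=s['tcp_pos']+[0,0,.0202]; Rk=deckR(-.095); org=g-.034*Rk[:,2]
def hull(P):
    m=np.zeros((4800,6400),np.uint8); cv2.fillConvexPoly(m,cv2.convexHull(((P+.5)*10).astype(np.int32)),1)
    y,x=np.nonzero(m); return np.array([x.mean(),y.mean()])/10-.5,(x.min()/10,x.max()/10)
def pr(b): return hull(proj('side',org+b@Rk.T))
r,gg,b=im[...,0],im[...,1],im[...,2]
w=np.clip((r-gg-50)/100.,0,1)*(gg<80)*(b<80); w[:170]=0;w[205:]=0;w[:,:425]=0;w[:,455:]=0
yy,xx=np.mgrid[:480,:640]; print('red',(w*xx).sum()/w.sum(),(w*yy).sum()/w.sum(),w.sum(),'pred',pr(box(.032,.022,.005,.045)))
print('shaft pred',pr(box(.02,.012,-.045,-.005)))
for y in(206,210,214,218): print(y,im[y,428:448].sum(1)//3)
D=np.array([.5905,-.07,.082]);Rd=deckR(-.1)
top=D+(box(.022,.014,.03,.03))@Rd.T; print('slot pred',hull(proj('side',top)))
cn=D+(box(.12,.11,.03,.03))@Rd.T; print('plate corners pred',proj('side',cn[::2]))
for y in range(229,239): print(y,im[y,430:446].sum(1)//3)
```

```text
red 439.3016675887141 192.27218841381492 126.53 pred (array([437.36, 191.52]), (np.float64(430.8), np.float64(445.0)))
shaft pred (array([436.58, 211.62]), (np.float64(433.0), np.float64(441.2)))
206 [131  99  65  42  38  60  88 101 118 134 140 140 133 111  71  38  33  32
  30  29]
210 [ 42  38  35  30  37  61  89 103 118 134 140 140 132 108  67  34  26  28
  30  27]
214 [ 36  33  32  30  39  64  89 105 122 136 140 139 127  98  57  33  30  37
  39  42]
218 [ 31  28  28  26  39  63  89 105 122 136 140 138 127  94  55  36  36  36
  38  44]
slot pred (array([436.83, 232.9 ]), (np.float64(433.1), np.float64(441.6)))
plate corners pred [[408.13 226.08]
 [450.31 222.4 ]
 [421.89 244.68]
 [468.14 240.46]]
229 [158 159 158 159 159 159 158 156 155 155 155 154 152 153 154 153]
230 [154 154 153 154 154 154 154 151 148 148 147 146 145 145 146 145]
231 [146 145 145 145 143 141 139 138 135 136 139 141 141 141 141 141]
232 [142 141 139 135 129 125 122 120 117 120 130 137 140 140 141 140]
233 [136 136 133 131 123 117 112 108 104 104 118 130 139 140 140 141]
234 [121 121 120 121 123 120 116 111 107 107 114 128 137 140 141 141]
235 [104 103 104 109 121 128 129 128 128 130 134 140 145 147 148 147]
236 [100 103 108 119 131 144 146 146 147 149 151 153 154 155 156 157]
237 [113 120 130 141 151 158 160 159 157 157 157 157 157 158 159 160]
238 [136 141 147 156 160 163 164 163 163 162 161 159 158 156 158 158]
```

>>> play_rows:
  targets:
    - [-1,0.001,-0.0015,0,0]
    - [-1,0.003,-0.0015,0.0045,0]
    - [-1,0.005,-0.0015,0.009,0]
    - [-1,0.007,-0.0015,0.0135,0]
    - [-1,0.009,-0.0015,0.018,0]
    - [-1,0.0105,-0.0015,0.0205,0]
    - [-1,0.012,-0.0015,0.0236,0]
    - [-1,0.012,-0.0015,0.0236,0]
  newtons: 40

```text
time_s: 19.25
tcp_pos: [0.5405, -0.0657, 0.1664]
orientation: [3.138, -0.155, -0.002]
contact_force: [-1.0, 0.4, -1.4]
gripper_width: 0.0208
gripper_force: 98.4
```

>>> play_rows:
  targets:
    - [-1,0.0008,0,0.0018,0]
    - [-1,0.0017,0,0.0036,0]
    - [-1,0.0025,0,0.0054,0]
    - [-1,0.0034,0,0.0073,0]
    - [-1,0.0034,0,0.0073,0]

```text
time_s: 19.67
tcp_pos: [0.5439, -0.0661, 0.1595]
orientation: [3.138, -0.155, -0.001]
contact_force: [-1.2, 0.3, -1.1]
gripper_width: 0.0205
gripper_force: 98.4
```

>>> play_rows:
  targets:
    - [-1,0.0014,0,0.003,0]
    - [-1,0.0028,0,0.006,0]
    - [-1,0.0042,0,0.009,0]
    - [-1,0.0056,0,0.012,0]
    - [-1,0.007,0,0.015,0]
    - [-1,0.0085,0,0.0181,0]
    - [-1,0.0085,0,0.0181,0]

```text
time_s: 20.25
tcp_pos: [0.5523, -0.0669, 0.1411]
orientation: [3.138, -0.155, -0.001]
contact_force: [0.4, -0.1, -0.7]
gripper_width: 0.0208
gripper_force: 98.4
```

>>> play_rows:
  targets:
    - [-1,0.0013,0,0.0027,0]
    - [-1,0.0025,0,0.0054,0]
    - [-1,0.0038,0,0.0082,0]
    - [-1,0.0051,0,0.0109,0]
    - [-1,0.0064,0,0.0136,0]
    - [-1,0.0076,0,0.0163,0]
    - [-1,0.0076,0,0.0163,0]

```text
time_s: 20.83
tcp_pos: [0.5599, -0.0676, 0.1248]
orientation: [3.138, -0.155, -0.001]
contact_force: [-0.1, 0.2, -0.7]
gripper_width: 0.0207
gripper_force: 98.4
```

Run:
```python
from h import *
im=optics.snapshot('side')
cv2.imwrite('pics/c8.png',cv2.resize(im[180:270,370:490],(800,600),interpolation=2)[...,::-1])
```

```text
(no output)
```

View pics/c8.png

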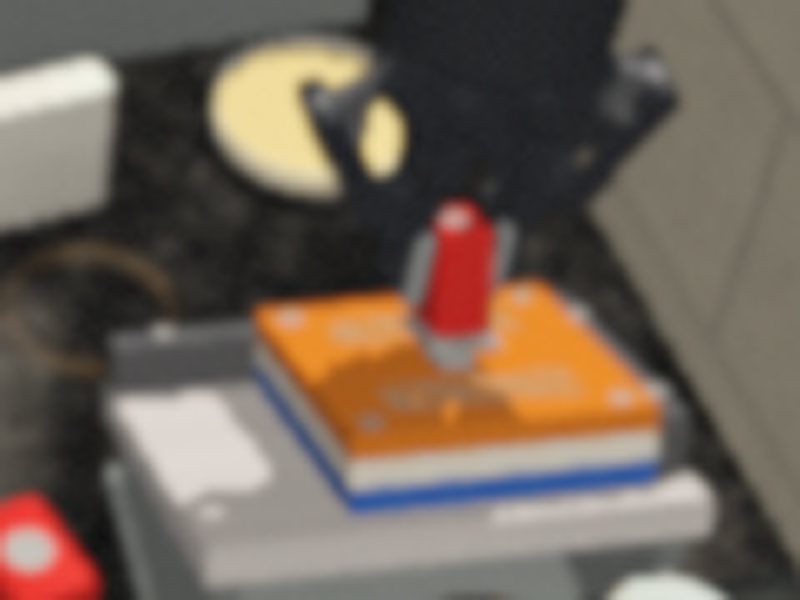

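>>> play_rows:
  targets:
    - [-1,0.0006,0,0.0014,0]
    - [-1,0.0013,0,0.0027,0]
    - [-1,0.0019,0,0.0041,0]
    - [-1,0.0023,0,0.005,0]
    - [-1,0.0023,0,0.005,0]

```text
time_s: 21.3
tcp_pos: [0.5622, -0.0679, 0.1203]
orientation: [3.138, -0.155, -0.0]
contact_force: [-0.8, -0.1, -1.5]
gripper_width: 0.0208
gripper_force: 98.4
```

>>> play_rows:
  targets:
    - [-0.4,0,0,0,0]
    - [-0.2,0,0,0,0]
    - [-0.1,0,0,0,0]
    - [0,0,0,0,0]
    - [0,0,0,0,0]
    - [0,0,0,0,0]
    - [0,0,0,-0.02,0]
    - [0,0,0,-0.05,0]
    - [0,0,0,-0.085,0]
    - [0,0,0,-0.12,0]

```text
time_s: 22.13
tcp_pos: [0.5616, -0.0678, 0.2415]
orientation: [3.138, -0.155, -0.002]
contact_force: [1.1, -1.1, 0.1]
gripper_width: 0.0428
gripper_force: 0.0
```

Run:
```python
from h import *
np.set_printoptions(precision=4,suppress=True)
im=optics.snapshot('side')
cv2.imwrite('pics/c9.png',cv2.resize(im[180:270,370:490],(800,600),interpolation=2)[...,::-1])
D=np.array([.5905,-.07,.082]);Rd=deckR(-.1)
for z in(.03,.075): print((proj('side',D+z*Rd[:,2])-[370,180])*6.667)
for t in('key','key_grip'): print([Rd.T@(d['point']-D) for d in finder.tip_of('side',t)if abs(d['point'][1]+.07)<.06])
```

```text
[[445.7819 353.0369]]
[[450.4402 236.5195]]
[array([0.0033, 0.0023, 0.0316])]
[array([0.0005, 0.0009, 0.0556]), array([-0.0002,  0.052 ,  0.014 ])]
```

View pics/c9.png

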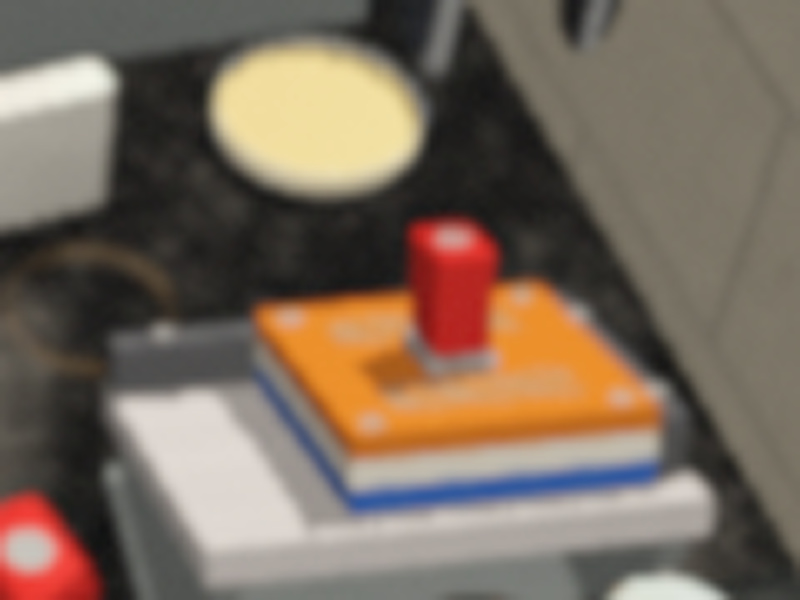

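The key's collar rests on the top plate; its end is at crop px (452,237), and a fully seated key is predicted at (450,237). The plates are square against the stop.

```bash
python3 -c "
from plant import robot
print(robot.job_done())"
```

```text
the job is handed in; nothing more can be done
None
```

I pushed all three plates square against the side stop, slid the smallest red-handled key fully home through them and the deck, let it go, and handed the job in at about 22 s; no verdict was returned.

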